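Push a row of tea tins home into the desk caddy

TASK

With the wooden push block, held by its post, and never with the gripper itself, push the four square tea tins as one straight row along the desk into the wooden bay, without lifting the tins and without the row buckling or coming apart. Feel for the stop inside the bay and press the row firmly home against it for a moment, about 12 N, never over 18 N. Leave the block standing upright against the last tin, let go, and leave the mug, jar and charger alone.

Things in the scene. Friction and masses are not known exactly. Their poses are not given: they have to be found in the camera images.
- bay: Fixed wooden bay on the desk: two rails 14 mm tall, 10 mm thick, 48 mm apart inside, no floor (tins slide on the desk). Origin on the desk, middle of the throat where the straight rails begin; x runs into the bay along its middle line, z up. Rails run from x = 0 to 300 mm. Before the throat two flared cheeks widen to about 82 mm at x = -56 mm. Sliding the row takes 1 to 5 N.
- bay_back (a point): Desk-level point at x = 300 mm in the bay, at the foot of its 80 mm tall back board. Before it a dark wooden stop (20 mm thick, 40 mm tall, brass screw on top) is clamped across the rails: its face lies anywhere from 165 to 195 mm past the throat, different each time and not measured: find it by feel. Rigid below 25 N.
- tin1: Square metal tea tin, 40 x 40 mm and 55 mm tall (plus a 4 mm lid button that is only for looks), 80 to 160 g. Origin at the centre of its underside, z up; x points along the row, roughly towards the bay. The first of the row, nearest the bay; at the start its front face stands 30 to 60 mm before the throat.
- tin2: Square metal tea tin, 40 x 40 mm and 55 mm tall (plus a 4 mm lid button that is only for looks), 80 to 160 g. Origin at the centre of its underside, z up; x points along the row, roughly towards the bay. Second of the row.
- tin3: Square metal tea tin, 40 x 40 mm and 55 mm tall (plus a 4 mm lid button that is only for looks), 80 to 160 g. Origin at the centre of its underside, z up; x points along the row, roughly towards the bay. Third of the row.
- tin4: Square metal tea tin, 40 x 40 mm and 55 mm tall (plus a 4 mm lid button that is only for looks), 80 to 160 g. Origin at the centre of its underside, z up; x points along the row, roughly towards the bay. Last of the row, farthest from the bay; the block pushes on its back face.
- block: Wooden push block behind the row. Dark foot 50 mm along x, 40 mm wide along y, 12 mm tall; at its front an upright face (the last 12 mm of the foot) 30 mm tall; behind that a light grip post 24 mm wide along y, from x = -19 to +11 mm, up to 55 mm height. 300 g. Origin at the centre of its underside; the +x face, 25 mm ahead, pushes. Take the post low, across its width. Fits between the rails; pressing it down adds drag.
- mug: White mug, 85 mm tall, 76 mm across, bystander. Origin under its centre.
- jar: Closed glass jar, 75 mm tall, 56 mm across, bystander. Origin under its centre.
- charger: White wall charger, 48 x 30 x 28 mm, bystander. Origin under its centre.
Things that resemble listed ones, but are neither listed nor needed, are in the scene too. What is shaped like the tin1 but turquoise is not meant. Several things have the shape of the block; the one meant has the colours described above.

How it is judged:
On the way, in this order (a step that is already met when the one before it is completed fails the run):
1. the row is closed up: neighbouring tins' centres within 43.5 mm of each other (horizontal distance between tin1 and tin2 below 0.0435 m and horizontal distance between tin2 and tin3 below 0.0435 m and horizontal distance between tin3 and tin4 below 0.0435 m), for 0.1 s.
2. the closed row, pushed by the block, presses with more than 8 N on the stop inside the bay (all of step 1 and x of tin1 in the frame of bay above 0.138 m and contact force between tin1 and bay above 8 N and contact force between block and tin4 above 4 N), for 0.2 s.
At the end, for the whole second after the job is handed in: Tins upright between the rails (7 mm of the middle line, 0.14 rad), closed up (centres within 43.5 mm), the first over 138 mm and the last over 12 mm past the throat; block upright on the desk, within 49.5 mm of the last tin's centre, square within 0.2 rad; all at rest (all of step 1 and x of tin1 in the frame of bay above 0.138 m and x of tin4 in the frame of bay above 0.012 m and y of tin1 in the frame of bay between -0.007 and 0.007 m and angle between each of tin1, tin2, tin3, tin4, block's own z axis and vertical below 0.06 rad and angle between the x axis of each of tin1, tin2, tin3, tin4 and the x axis of bay, either way round below 0.14 rad and height (world z) of each of tin1, tin2, tin3, tin4, block below 0.004 m and linear speed of each of tin1, tin2, tin3, tin4, block below 0.01 m/s and y of tin2 in the frame of bay between -0.007 and 0.007 m and y of tin3 in the frame of bay between -0.007 and 0.007 m and y of tin4 in the frame of bay between -0.007 and 0.007 m and horizontal distance between block and tin4 below 0.0495 m and angle between the x axis of block and the x axis of bay, either way round below 0.2 rad); the robot touches nothing.
It fails at once if a tin or the block presses on the bay with more than 18 N (contact force between any of tin1, tin2, tin3, tin4, block and bay above 18 N).
It fails at once if the gripper touches a tin (contact force between any of the fingers, the arm and tin1 above 0.5 N or contact force between any of the fingers, the arm and tin2 above 0.5 N or contact force between any of the fingers, the arm and tin3 above 0.5 N or contact force between any of the fingers, the arm and tin4 above 0.5 N).
It fails at once if the row buckles or comes apart: neighbours more than 14 mm out of line, 0.3 rad out of square or more than 62 mm between centres (y of tin2 in the frame of tin1 above 0.014 m or y of tin2 in the frame of tin1 below -0.014 m or angle between the x axis of tin1 and the x axis of tin2, either way round above 0.3 rad or horizontal distance between tin1 and tin2 above 0.062 m or y of tin3 in the frame of tin2 above 0.014 m or y of tin3 in the frame of tin2 below -0.014 m or angle between the x axis of tin2 and the x axis of tin3, either way round above 0.3 rad or horizontal distance between tin2 and tin3 above 0.062 m or y of tin4 in the frame of tin3 above 0.014 m or y of tin4 in the frame of tin3 below -0.014 m or angle between the x axis of tin3 and the x axis of tin4, either way round above 0.3 rad or horizontal distance between tin3 and tin4 above 0.062 m).
It fails at once if a tin is lifted or tipped (height (world z) of any of tin1, tin2, tin3, tin4 above 0.012 m or angle between any of tin1, tin2, tin3, tin4's own z axis and vertical above 0.3 rad).
It fails at once if the mug, jar or charger is moved by more than 10 mm (distance of any of mug, jar, charger from where it was at the start of the episode above 0.01 m).
It also fails if it takes over 67 s, if anything falls off the work surface, if the arm or the gripper's body presses on something with over 40 N, if the wrist force passes 120 N, or if a joint passes its speed limit or range.

ROBOT

A 7-joint arm with a two-finger parallel gripper is mounted at the origin on the work surface. World frame = base frame: x ahead of the robot, y to its left, z up, the work surface at z = 0. Lengths are in m, angles in rad, forces in N, time in s.
With the tool pointing down it reaches from about 0.35 to 0.9 m from the base axis. Payload 19.9 kg.
Tool frame: the origin (TCP) lies between the finger pads; the fingertips stand 19 mm ahead of it and the grasp point (between the pads) is the TCP; z points along the fingers, y is the line along which they close (so a half turn about z gives the same grasp; the last joint's range is limited). The gripper opens to 94 mm and grips with 3 to 60 N. Pads are 16 mm wide; open, the fingers measure 119 mm over their backs; the gripper's body (75 mm by 177 mm) begins 78 mm behind the grasp point.
Start: joints at [-1.226, 0.417, -0.01, 1.614, 0.005, 1.111, -0.053], TCP at [0.235, 0.579, 0.224] pointing down, gripper open.
Joint ranges: [-2.81, 2.81], [-0.39, 2.02], [-1.27, 1.25], [0.06, 2.57], [-1.19, 4.33], [0.19, 2], [-2.82, 2.82]. Speed limits (rad/s): [1.89, 1.89, 2.39, 2.39, 3.01, 3.01, 3.01].

INTERFACE

Orientations are given as a 3x3 rotation matrix whose columns are the frame's x, y, z axes.
In Python, from rig import robot gives the robot as it stands. Calls block until the motion is done:
- robot.move_ptp(position, orientation): joint-space move of the TCP to a pose.
- robot.move_linear(position, velocity=0.15, frame=None, threshold=None): straight line of the TCP; frame=None keeps the orientation; velocity is the mean speed in m/s. With threshold (N) it stops when the force on the tool has changed by that much, and returns True; else False.
- robot.goto_joints(angles): joint-space move.
- robot.gripper_to(opening): finger opening in m; the grip force is fixed at half the most; returns when the fingers have stopped.
- robot.pause(seconds).
- robot.ik(position, orientation): joint angles nearest the present ones, or None.
- robot.get_state(): the state.
- robot.grab_frame(name): name is "side" or "top" or "wrist"; returns the picture (384x512x3 uint8, red, green, blue); there is no depth.
- robot.camera_info(name): a dict with "fx", "fy", "cx", "cy" (pixels), "rvec" (rotation vector, rad) and "tvec" (3), from world to camera coordinates, as OpenCV has them. Camera axes: x right, y down, z forward; pixel columns grow to the right and rows downward; lengths in m; the calibration is good to about 2 mm. A picture is of the moment at which its call begins: read the wrist's pose just before it. camera_info takes no time and is no camera call; for the wrist camera it gives the pose at the moment of the call.
A pose or a line that the arm cannot do raises robot.PlanningError and nothing moves.
- robot.sign_off(): hands the job in; it is judged then, once.
The state is a dict: "time": time; "qpos": joint angles; "joint_vel": joint speeds; "effort": joint torques, N m; "ee_pos": TCP position; "tool_rot": TCP orientation; "force": force on the tool from outside, world axes, zero at the start; "moment": the same for the moment, N m; "opening": finger opening in m; "grasp_force": force on a finger pad.
Only numpy, scipy, OpenCV 4.12 (cv2) and the standard library are available. Lean on these libraries where they do the work, as an engineer would, in place of code of your own. Each camera call takes 0.05 s, during which the arm holds its last target. There are 200 camera calls.

## Working session

There is one attempt and no reset: what is moved stays moved. The work goes in short steps, each a Python script; the robot and the scene stay as the last script left them, time stands still between calls to the robot, and variables do not carry over. Pictures are saved under pics/ and viewed, at most 14 in all, crops included, and the job is handed in when it is done.

```bash
mkdir -p pics; ls; python3 - <<'E'
from rig import robot
import cv2,numpy as np
t=robot.grab_frame("top"); s=robot.grab_frame("side")
cv2.imwrite("pics/top.png",t[...,::-1]); cv2.imwrite("pics/side.png",s[...,::-1])
for n in("top","side"):
    print(robot.camera_info(n))
st=robot.get_state();print(st["time"],st["ee_pos"],st["tool_rot"],st["opening"])
E
```

```text
pics
{'fx': 366.0343319806156, 'fy': 366.0343319806156, 'cx': 250.19165687778445, 'cy': 189.6117743111237, 'rvec': array([ 2.18840772, -2.12299776,  0.14110379]), 'tvec': array([-0.03608971,  0.57628102,  0.89501559])}
{'fx': 355.11892501879856, 'fy': 355.11892501879856, 'cx': 250.7689501046483, 'cy': 194.57186931117803, 'rvec': array([ 1.99027721, -0.69463166,  0.37864518]), 'tvec': array([-0.48098338,  0.2321155 ,  0.69207558])}
0.1 [0.23510079 0.57875799 0.22390532] [[-9.26492913e-01  3.76312097e-01 -2.96080535e-04]
 [ 3.76312195e-01  9.26492334e-01 -1.04286430e-03]
 [-1.18126108e-04 -1.07762510e-03 -9.99999412e-01]] 0.09384778904370994
```

View pics/top.png

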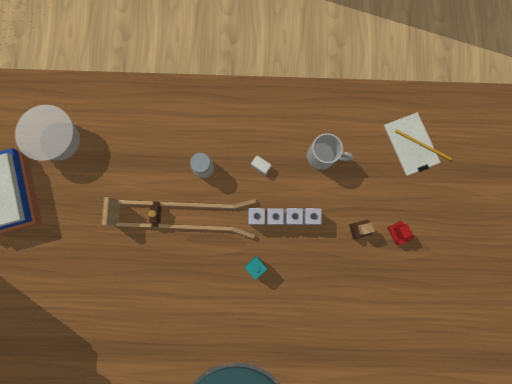

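View pics/side.png

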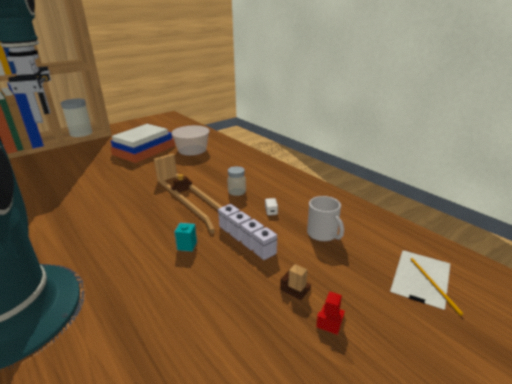

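The top view shows the bay at left (rails from x≈237 px to 110, stop at 155,213), the row at (257..314, 216), the block at (362,230) turned a little, and the red decoy at (401,233). Bystanders are the jar (202,165), charger (261,165) and mug (325,152).

```bash
python3 - <<'E'
import cv2
t=cv2.imread("pics/top.png")
a=cv2.resize(t[190:250,95:265],None,fx=4.6,fy=4.6,interpolation=cv2.INTER_CUBIC)
b=cv2.resize(t[190:250,240:410],None,fx=4.6,fy=4.6,interpolation=cv2.INTER_CUBIC)
cv2.imwrite("pics/crop1.png",cv2.vconcat([a,b]))
E
cat > h.py <<'E'
import numpy as np, cv2
from rig import robot
def ray(info,uv):
    R,_=cv2.Rodrigues(np.array(info["rvec"])); t=np.array(info["tvec"])
    K=np.array([[info["fx"],0,info["cx"]],[0,info["fy"],info["cy"]],[0,0,1]])
    uv=np.atleast_2d(uv).astype(float)
    d=(R.T@np.linalg.inv(K)@np.c_[uv,np.ones(len(uv))].T).T
    return -R.T@t,d
def onplane(info,uv,z):
    o,d=ray(info,uv); s=(z-o[2])/d[:,2]; return o+d*s[:,None]
def proj(info,P):
    K=np.array([[info["fx"],0,info["cx"]],[0,info["fy"],info["cy"]],[0,0,1]])
    return cv2.projectPoints(np.atleast_2d(P).astype(float),np.array(info["rvec"]),np.array(info["tvec"]),K,None)[0][:,0]
E
```

```text
(no output)
```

View pics/crop1.png

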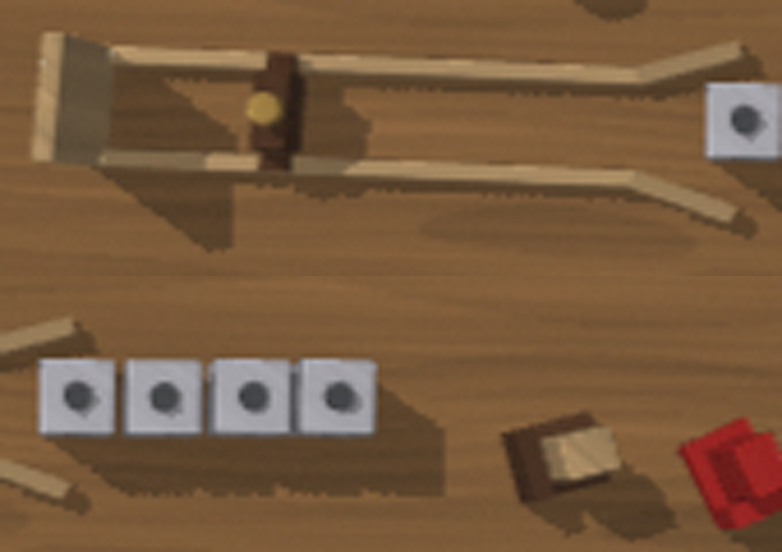

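The upper crop shows the bay: rail lines run from (115,55) to (640,75) and from (105,160) to (630,179), with the stop near 275. The lower crop shows four tins with small gaps and the block, dark foot front at left and post top at (585,455), turned by about 15° and off the row line.

```bash
python3 - <<'E'
from h import *
t=cv2.imread("pics/top.png"); I=robot.camera_info("top"); 
f=t.astype(int); B,G,R=f[...,0],f[...,1],f[...,2]
# tins: bright, bluish/neutral
m=((B>120)&(abs(R-B)<45)).astype(np.uint8); m[:205]=0;m[232:]=0;m[:,:240]=0;m[:,330:]=0
cols=np.where(m.sum(0)>8)[0]; print("tin cols",cols.min(),cols.max(),[c for c in range(cols.min(),cols.max()) if m[:,c].sum()<=8])
n,l,s,c=cv2.connectedComponentsWithStats(m); print(s[1:],c[1:])
# dark lid buttons
g=cv2.cvtColor(t,cv2.COLOR_BGR2GRAY).astype(float)
for k in (257,276,295,314):
    w=g[210:223,k-5:k+6]; wt=np.clip(110-w,0,None); yy,xx=np.mgrid[210:223,k-5:k+6]
    u=np.array([(wt*xx).sum(),(wt*yy).sum()])/wt.sum(); print("btn",u,onplane(I,u,.059)[0])
# rails: subpixel rows of bright peak per column
def rail(c0,c1,r0f):
    P=[]
    for x in range(c0,c1):
        r0=r0f(x); rr=np.arange(int(r0)-4,int(r0)+6)
        w=np.clip((G[rr,x]-B[rr,x]*0)-100,0,None).astype(float)
        if w.sum()>60: P.append([x,(w*rr).sum()/w.sum()])
    return np.array(P)
cp=lambda x,y:(95+x/4.6,190+y/4.6)
L={}
for nm,(a,b) in dict(up=((340,64),(620,74)),lo=((360,169),(610,178))).items():
    (x0,y0),(x1,y1)=cp(*a),cp(*b)
    P=rail(int(x0),int(x1),lambda x:y0+(y1-y0)*(x-x0)/(x1-x0))
    W=onplane(I,P,.014); q=np.polyfit(W[:,1],W[:,0],1); r=W[:,0]-np.polyval(q,W[:,1]); L[nm]=q; print(nm,len(P),q,r.std())
W=onplane(I,[cp(640,75),cp(630,179)],.014); print("throat",W)
W=onplane(I,[cp(738,48),cp(735,213)],.014); print("cheek tips",W)
W=onplane(I,[cp(41,33),cp(33,160),cp(66,34),cp(55,160)],.08); print("back top",W)
# block
o=(240,190-276/4.6)
cb=lambda x,y:(o[0]+x/4.6,o[1]+y/4.6)
print("post top",onplane(I,[cb(543,437),cb(608,430),cb(620,465),cb(558,482)],.055))
print("front face top/foot",onplane(I,[cb(503,434),cb(523,502)],.03))
print("mug",onplane(I,[(325,150)],.085),"jar",onplane(I,[(201,161)],.075),"chg",onplane(I,[(261,164)],.028))
E
```

```text
tin cols 249 320 [265, 266, 284, 285, 303, 304]
[[248 208  17  16 224]
 [267 208  17  16 235]
 [285 208  37  16 457]] [[256.28571429 215.61160714]
 [274.91489362 215.52765957]
 [302.9190372  215.42669584]]
btn [256.40931615 215.67690783] [ 0.5100258  -0.03584747  0.059     ]
btn [275.28027344 215.96386719] [ 0.51072906 -0.08235264  0.059     ]
btn [294.58076923 215.77788462] [ 0.51262912 -0.12990983  0.059     ]
btn [313.35432331 215.89661654] [ 0.51374008 -0.17620011  0.059     ]
up 61 [0.01132556 0.53590545] 0.0003629334037741163
lo 54 [0.01214   0.4779434] 0.000263870459198447
throat [[0.53517656 0.02174576 0.014     ]
 [0.47670288 0.02525603 0.014     ]]
cheek tips [[ 0.55215341 -0.03307881  0.014     ]
 [ 0.45960412 -0.03401748  0.014     ]]
back top [[0.54231581 0.33443306 0.08      ]
 [0.47582979 0.33319128 0.08      ]
 [0.54218861 0.32127546 0.08      ]
 [0.47617522 0.32176067 0.08      ]]
post top [[ 0.49487029 -0.2874735   0.055     ]
 [ 0.49967419 -0.32245028  0.055     ]
 [ 0.48116595 -0.32864939  0.055     ]
 [ 0.47111739 -0.2953206   0.055     ]]
front face top/foot [[ 0.49688071 -0.27281865  0.03      ]
 [ 0.46000725 -0.28363134  0.03      ]]
mug [[ 0.67439671 -0.19892521  0.085     ]] jar [[0.63961581 0.1048054  0.075     ]] chg [[ 0.64615564 -0.04461935  0.028     ]]
```

```bash
cat >> h.py <<'E'
def frame(hx,hy,s=1):
    """tool pointing down, closing line across heading (hx,hy)"""
    h=np.array([hx,hy,0.])/np.hypot(hx,hy); z=np.array([0,0,-1.])
    y=s*np.cross([0,0,1.],h); return np.c_[np.cross(y,z),y,z]
E
python3 - <<'E'
from h import *
for s in (1,-1):
    for p,h in (((.486,-.306,.2),(-.25,.968)),((.486,-.306,.036),(-.25,.968)),((.514,-.22,.037),(-.027,1)),((.507,.03,.037),(.012,1)),((.507,.03,.2),(.012,1))):
        q=robot.ik(p,frame(*h,s)); print(s,p,None if q is None else np.round(q,2))
robot.move_ptp([.486,-.306,.2],frame(-.25,.968,-1))
st=robot.get_state(); print(st["time"],st["ee_pos"],np.round(st["qpos"],2))
I=robot.camera_info("wrist"); w=robot.grab_frame("wrist"); cv2.imwrite("pics/wrist1.png",w[...,::-1]); 
np.save("w1.npy",I,allow_pickle=True); print(I)
E
```

```text
1 (0.486, -0.306, 0.2) [-0.28  0.57  1.09  1.79 -0.56  1.12 -1.89]
1 (0.486, -0.306, 0.036) [-0.24  0.91  1.08  1.9  -0.98  0.99 -1.59]
1 (0.514, -0.22, 0.037) [-0.42  0.88  1.08  1.93 -0.97  0.97 -1.97]
1 (0.507, 0.03, 0.037) [ 0.71  0.79 -1.09  2.01  0.9   0.93  2.27]
1 (0.507, 0.03, 0.2) [ 0.76  0.43 -1.08  1.9   0.43  1.07  2.63]
-1 (0.486, -0.306, 0.2) [-0.1   0.45  0.79  1.79 -0.36  1.06  1.08]
-1 (0.486, -0.306, 0.036) [-0.01  0.69  0.69  1.89 -0.61  0.79  1.27]
-1 (0.514, -0.22, 0.037) [-0.32  0.76  0.9   1.93 -0.8   0.86  1.05]
-1 (0.507, 0.03, 0.037) [-0.51  0.53  0.47  2.05 -0.39  0.65  0.22]
-1 (0.507, 0.03, 0.2) [-0.62  0.27  0.59  1.94 -0.18  0.98  0.04]
3.3167 [ 0.48644103 -0.30535457  0.19993049] [-0.1   0.45  0.79  1.79 -0.36  1.06  1.08]
{'fx': 337.2147291851891, 'fy': 337.2147291851891, 'cx': 252.03372747228656, 'cy': 191.14611846204832, 'rvec': array([-2.87801786, -0.36953939, -0.04450845]), 'tvec': array([-0.39276652, -0.42556475,  0.26562588])}
```

View pics/wrist1.png

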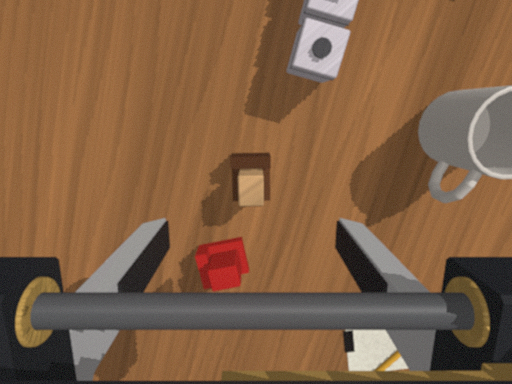

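The wrist view shows the block's post top at about (251,187), squarely aligned, with its front edge at (231..270,155). Tin4's button is at (322,47), the red decoy is behind at (222,265) and the mug is well to the right.

```bash
python3 - <<'E'
from h import *
I=np.load("w1.npy",allow_pickle=True).item(); t=cv2.imread("pics/wrist1.png").astype(int)
B,G,R=t[...,0],t[...,1],t[...,2]
def comp(m,lo,hi,seed):
    m=m.astype(np.uint8); n,l,s,c=cv2.connectedComponentsWithStats(m); k=l[seed[1],seed[0]]; return (l==k).astype(np.uint8),s[k]
m,s=comp((R>165)&(G>125)&(R-B>40),0,0,(251,187)); r=cv2.minAreaRect(cv2.findContours(m,0,2)[0][0]); print("post px",s,r)
c=cv2.boxPoints(r); print(onplane(I,c,.055).round(4)); print("post ctr",onplane(I,[r[0]],.055))
# foot+face+post mask: dark brown
m2=((R<95)&(G<60)&(R-B>10)); ys,xs=np.where(m2[148:172,222:280]); print("dark bbox",xs.min()+222,xs.max()+222,ys.min()+148)
print("face top corners",onplane(I,[(231,154.5),(270.5,153.5)],.03).round(4))
for sd in ((300,60),):
    m,s=comp((B>120)&(abs(R-B)<45),0,0,sd); r=cv2.minAreaRect(max(cv2.findContours(m,0,2)[0],key=len)); print("tin4",s,r)
g=cv2.cvtColor(cv2.imread("pics/wrist1.png"),cv2.COLOR_BGR2GRAY)[30:66,302:342]
b=(g<90).astype(np.uint8); n,l,s,c=cv2.connectedComponentsWithStats(b); k=1+s[1:,4].argmax(); u=c[k]+(302,30); print("btn4",u,s[k],onplane(I,[u],.058))
E
```

```text
post px [239 171  25  34 736] ((251.0, 187.5), (33.0, 24.0), 90.0)
[[ 0.471  -0.2963  0.055 ]
 [ 0.4923 -0.2908  0.055 ]
 [ 0.5004 -0.3212  0.055 ]
 [ 0.4786 -0.3268  0.055 ]]
post ctr [[ 0.48551988 -0.308594    0.055     ]]
dark bbox 230 269 153
face top corners [[ 0.4596 -0.2871  0.03  ]
 [ 0.4968 -0.2764  0.03  ]]
tin4 [ 292   17   59   61 2087] ((320.6743469238281, 47.252288818359375), (47.603973388671875, 51.243709564208984), 16.69924545288086)
btn4 [321.15925926  47.55555556] [ 10   8  19  20 270] [[ 0.51175769 -0.17715514  0.058     ]]
```

```bash
python3 - <<'E'
from h import *
F=frame(-.255,.967,-1)
robot.move_linear([.4855,-.3085,.08],velocity=.12,frame=F)
robot.move_linear([.4855,-.3085,.0365],velocity=.06,frame=F)
print("down",robot.get_state()["force"].round(2))
robot.gripper_to(0.0)
s=robot.get_state(); print(s["time"],s["opening"],s["grasp_force"],s["ee_pos"],np.round(s["force"],2))
z=s["ee_pos"][2]
robot.move_linear([.4855,-.3085,z+.004],velocity=.03,frame=F)
s=robot.get_state(); print(s["opening"],s["force"].round(2))
robot.move_linear([.5141,-.2375,z+.004],velocity=.08,frame=frame(-.022,1,-1))
I=robot.camera_info("wrist"); w=robot.grab_frame("wrist"); np.save("w2.npy",I,allow_pickle=True)
t=robot.grab_frame("top"); cv2.imwrite("pics/top2.png",t[...,::-1]); cv2.imwrite("pics/wrist2.png",w[...,::-1])
s=robot.get_state(); print(s["time"],s["ee_pos"],s["force"].round(2),z)
E
```

```text
down [ 0.19 -0.82  0.44]
6.4667 0.02375723684335254 29.918428659439087 [ 0.48555008 -0.30849518  0.03650029] [ 0.7   0.47 -0.87]
0.023995917594080245 [-0.1  -0.08 -3.91]
7.9583 [ 0.51387461 -0.23800469  0.04055015] [ 0.04 -1.17 -3.53] 0.03650029058101762
```

View pics/wrist2.png

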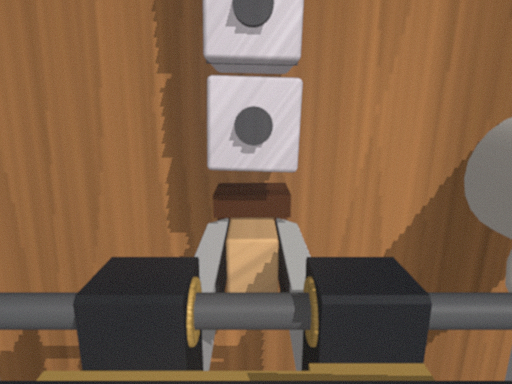

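The wrist view shows the post gripped, with the block face centred at (252,200) right behind tin4 at (254,125), square and on line. I'll lower it and close the row.

```bash
cat >> h.py <<'E'
A=np.array([.5137,-.238]); E_=np.array([.5070,.0145]); Z=.0367
def tgt(y,dx=0.):
    f=np.clip((y-A[1])/(E_[1]-A[1]),0,1.3); x=A[0]+(E_[0]-A[0])*f+dx
    return [x,y,Z],frame(-.022+(.0117+.022)*min(f,1),1,-1)
def go(y,v,dx=0.,thr=None):
    p,F=tgt(y,dx); return robot.move_linear(p,velocity=v,frame=F,threshold=thr)
def centers(name="top"):
    I=robot.camera_info(name); t=robot.grab_frame(name)[...,::-1].astype(int); return I,t
E
python3 - <<'E'
from h import *
go(-.238,.02); robot.pause(.2); print(robot.get_state()["force"].round(2))
for y in (-.215,-.205,-.195):
    go(y,.025); s=robot.get_state(); print(s["time"],s["ee_pos"].round(4),s["force"].round(2))
I=robot.camera_info("wrist"); w=robot.grab_frame("wrist"); np.save("w3.npy",I,allow_pickle=True)
t=robot.grab_frame("top"); cv2.imwrite("pics/top3.png",t[...,::-1]); cv2.imwrite("pics/wrist3.png",w[...,::-1])
im=t[...,::-1].copy()
cv2.imwrite("pics/both3.png",cv2.vconcat([cv2.resize(im[190:250,190:360],None,fx=3,fy=3,interpolation=2),cv2.resize(w[...,::-1].copy(),(510,382))]))
E
```

```text
[ 0.16 -0.59 -2.82]
9.5667 [ 0.513  -0.2151  0.0367] [-0.18  0.7  -3.12]
10.1167 [ 0.5128 -0.2046  0.0366] [ 0.72  0.4  -3.53]
10.6667 [ 0.5126 -0.1946  0.0367] [-0.8  -0.74 -2.21]
```

View pics/both3.png

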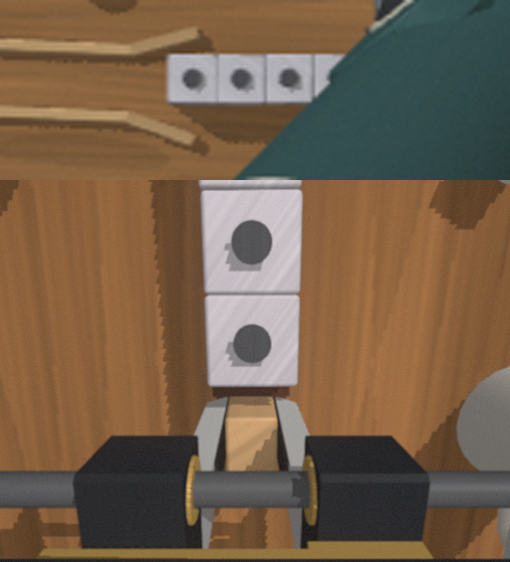

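The row is closed up and straight, with tin1 at (192,78) in the top crop just entering between the cheeks, nearly midway. I'll push on to the throat.

```bash
python3 - <<'E'
from h import *
for y in (-.175,-.155,-.135):
    h=go(y,.03,thr=9); s=robot.get_state(); print(h,s["time"],s["ee_pos"].round(4),s["force"].round(2),s["moment"].round(2))
    if h: break
w=robot.grab_frame("wrist"); t=robot.grab_frame("top"); im=t[...,::-1].copy(); cv2.imwrite("pics/top4.png",im)
cv2.imwrite("pics/both4.png",cv2.vconcat([cv2.resize(im[190:250,150:320],None,fx=3,fy=3,interpolation=2),cv2.resize(w[...,::-1].copy(),(510,382))]))
E
```

```text
False 11.5833 [ 0.512  -0.1747  0.0366] [ 0.1  -0.31 -3.54] [-0.14  0.03  0.06]
False 12.4 [ 0.5115 -0.1547  0.0367] [-0.86 -0.72 -1.77] [-0.08  0.03  0.04]
False 13.2167 [ 0.511  -0.1347  0.0366] [ 0.69  0.48 -3.05] [-0.08  0.07 -0.02]
```

View pics/both4.png

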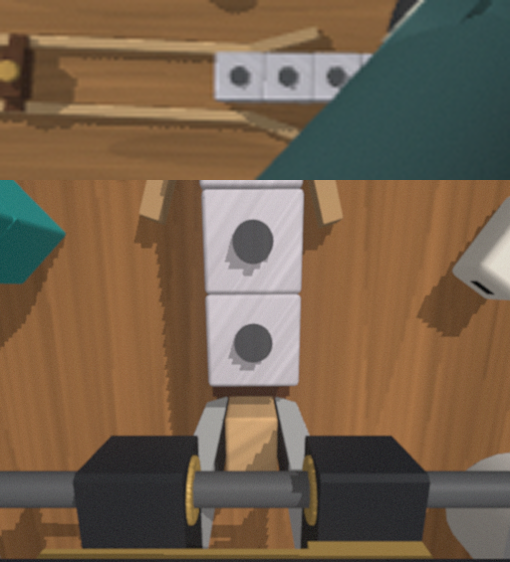

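The wrist and top views show tin1 past the throat and between the rails, with the row straight and closed.

```bash
python3 - <<'E'
from h import *
for y in (-.115,-.095,-.075,-.055,-.035,-.018):
    h=go(y,.03,thr=8); s=robot.get_state(); print(h,s["time"],s["ee_pos"].round(4),s["force"].round(2),s["moment"].round(2))
    if h: break
w=robot.grab_frame("wrist"); t=robot.grab_frame("top"); im=t[...,::-1].copy(); cv2.imwrite("pics/top5.png",im)
cv2.imwrite("pics/both5.png",cv2.vconcat([cv2.resize(im[190:250,130:300],None,fx=3,fy=3,interpolation=2),cv2.resize(w[...,::-1].copy(),(510,382))]))
E
```

```text
False 14.1333 [ 0.5104 -0.1147  0.0366] [-0.36 -0.43 -2.21] [-0.11  0.08  0.02]
False 14.95 [ 0.5099 -0.0947  0.0367] [ 0.1  -0.15 -2.68] [-0.03  0.12  0.01]
True 15.45 [ 0.5093 -0.0807  0.0365] [0.48 4.52 4.48] [ 0.98 -0.02  0.03]
```

View pics/both5.png

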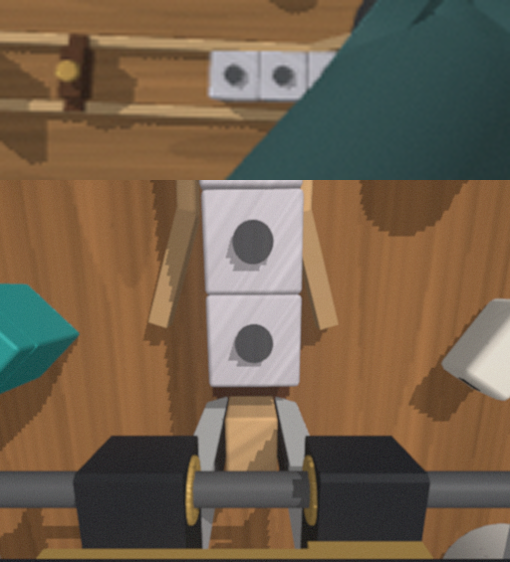

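```bash
python3 - <<'E'
from h import *
for k in range(4):
    s=robot.get_state(); print(s["time"],s["ee_pos"].round(4),s["force"].round(2),s["moment"].round(2),s["effort"].round(2),s["opening"],s["grasp_force"]); robot.pause(.15)
s=robot.grab_frame("side"); cv2.imwrite("pics/side5.png",cv2.resize(s[...,::-1],(768,576)))
E
```

```text
15.55 [ 0.5092 -0.0812  0.0365] [0.11 3.58 5.03] [ 0.92 -0.15  0.02] [  1.81 -70.71  18.46 -24.17   0.76  -0.66  -0.1 ] 0.02423136898071282 29.938432574272156
15.7 [ 0.5092 -0.0817  0.0365] [0.78 4.98 5.88] [ 1.12 -0.15  0.06] [ 2.330e+00 -6.999e+01  1.864e+01 -2.381e+01  8.800e-01 -7.500e-01
 -4.000e-02] 0.02391478809864254 29.938910007476807
15.85 [ 0.5092 -0.0818  0.0365] [-0.31  4.42  5.97] [ 1.17 -0.13 -0.01] [ 2.640e+00 -6.987e+01  1.879e+01 -2.376e+01  9.200e-01 -8.100e-01
 -4.000e-02] 0.02386224579776306 29.939061999320984
16.0 [ 0.5092 -0.0818  0.0364] [0.46 4.81 5.84] [ 1.21 -0.02  0.03] [ 2.700e+00 -6.985e+01  1.882e+01 -2.376e+01  9.300e-01 -8.200e-01
 -4.000e-02] 0.02392931734390364 29.938969910144806
```

View pics/side5.png

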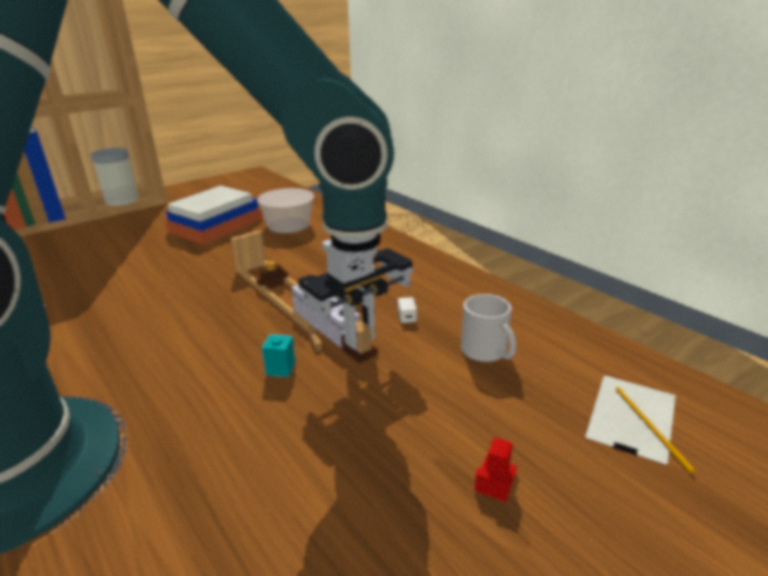

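The side view shows nothing but the row in contact. The block has settled on the desk (Fz has gone up), and the row may be rubbing. I'll unload the block vertically and check the lateral offset of row and bay.

```bash
python3 - <<'E'
from h import *
s=robot.get_state(); p=s["ee_pos"]
robot.move_linear([p[0],p[1],.0374],velocity=.01); robot.pause(.3)
s=robot.get_state(); print(s["ee_pos"].round(4),s["force"].round(2),s["moment"].round(2))
I=robot.camera_info("wrist"); w=robot.grab_frame("wrist")[...,::-1].copy(); cv2.imwrite("pics/wrist6.png",w)
T=robot.camera_info("top"); t=robot.grab_frame("top")[...,::-1].copy(); cv2.imwrite("pics/top6.png",t)
def tins(im,I,roi):
    f=im.astype(int); m=((f[...,0]>120)&(abs(f[...,2]-f[...,0])<45)).astype(np.uint8)
    k=np.zeros_like(m); x0,x1,y0,y1=roi; k[y0:y1,x0:x1]=1; return m*k
def button(im,c,r):
    g=cv2.cvtColor(im,6)[c[1]-r:c[1]+r,c[0]-r:c[0]+r]; b=(g<85).astype(np.uint8)
    n,l,s,cc=cv2.connectedComponentsWithStats(b); k=1+s[1:,4].argmax(); return cc[k]+np.array(c)-r
bay=lambda W:(W[0]-.5069-.01173*W[1])*1e3
# wrist: tins 3,4 edges at z=.055 per rows
m=tins(w,I,(190,320,15,212))
for v in (25,60,95,120,150,180,200):
    xs=np.where(m[v])[0]
    if len(xs): 
        W=onplane(I,[(xs.min()-.5,v),(xs.max()+.5,v)],.055); print("wrist row",v,xs.min(),xs.max(),"bay-y edges mm",[round(bay(q),1) for q in W],"y",W[0,1].round(3))
m=tins(t,T,(195,262,203,230))
for u in range(203,258,5):
    ys=np.where(m[:,u])[0]
    if len(ys): W=onplane(T,[(u,ys.min()-.5),(u,ys.max()+.5)],.055); print("top col",u,[round(bay(q),1) for q in W],"y",W[0,1].round(3))
a=cv2.resize(t[195:235,170:270],None,fx=5,fy=5,interpolation=2)
b=cv2.resize(w[0:240,130:380],(500,400)) if False else cv2.resize(w[0:250,120:390],None,fx=1.85,fy=1.4)
cv2.imwrite("pics/both6.png",cv2.vconcat([a,cv2.resize(b,(500,390))]))
E
```

```text
[ 0.5091 -0.0819  0.0373] [ 0.77  0.55 -3.  ] [-0.13  0.03  0.  ]
wrist row 25 203 304 bay-y edges mm [np.float64(-17.8), np.float64(21.6)] y 0.018
wrist row 60 205 303 bay-y edges mm [np.float64(-17.3), np.float64(21.8)] y 0.005
wrist row 95 207 302 bay-y edges mm [np.float64(-16.8), np.float64(22.1)] y -0.008
wrist row 120 208 302 bay-y edges mm [np.float64(-16.6), np.float64(22.6)] y -0.018
wrist row 150 209 301 bay-y edges mm [np.float64(-16.4), np.float64(22.7)] y -0.031
wrist row 180 210 300 bay-y edges mm [np.float64(-16.2), np.float64(22.9)] y -0.043
wrist row 200 211 300 bay-y edges mm [np.float64(-15.9), np.float64(23.4)] y -0.052
top col 203 [np.float64(20.9), np.float64(-18.6)] y 0.097
top col 208 [np.float64(21.5), np.float64(-18.1)] y 0.085
top col 213 [np.float64(22.0), np.float64(-17.5)] y 0.072
top col 218 [np.float64(22.5), np.float64(-17.0)] y 0.06
top col 223 [np.float64(23.0), np.float64(-16.5)] y 0.048
top col 228 [np.float64(23.6), np.float64(-16.0)] y 0.035
top col 233 [np.float64(24.1), np.float64(-8.1)] y 0.023
top col 238 [np.float64(24.6), np.float64(9.7)] y 0.01
```

View pics/both6.png

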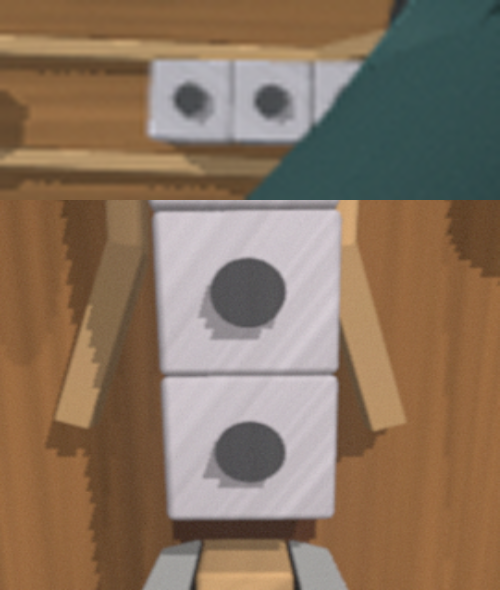

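Unloaded, the forces are free again. The row sits 2 to 4 mm towards the +x rail and about 0.03 rad off the bay's heading, so it rubs at the throat. I'll ease the tail towards the middle line with the block at the bay's heading, and push slower with the block held slightly higher.

```bash
cat >> h.py <<'E'
FB=frame(.0117,1,-1)
def path(y,z=.0374):
    off=np.interp(y,[-.082,-.03],[.0032,.0]); return [.5069+.01173*y+off,y,z]
def step(y,v=.02,thr=8):
    h=robot.move_linear(path(y),velocity=v,frame=FB,threshold=thr); s=robot.get_state()
    print(h,round(s["time"],2),s["ee_pos"].round(4),s["force"].round(2),s["moment"].round(2)); return h
E
python3 - <<'E'
from h import *
p=robot.get_state()["ee_pos"]; robot.move_linear(p,velocity=.01,frame=FB)
for y in (-.0815,-.079,-.076,-.073,-.070,-.066,-.062):
    if step(y): break
E
```

```text
False 17.38 [ 0.5091 -0.0814  0.0374] [-0.11  0.16 -2.62] [-0.1   0.05  0.01]
False 17.65 [ 0.5089 -0.0791  0.0374] [-1.39 -3.15 -1.94] [-0.77  0.43  0.05]
False 17.95 [ 0.5088 -0.0759  0.0374] [-1.46 -3.27 -0.93] [-0.77  0.45  0.09]
False 18.25 [ 0.5086 -0.0728  0.0373] [-1.   -2.62 -1.89] [-0.6   0.36  0.05]
False 18.55 [ 0.5085 -0.0697  0.0374] [-0.95 -1.12 -2.56] [-0.42  0.33  0.06]
False 18.9 [ 0.5084 -0.0656  0.0374] [-0.23 -1.37 -3.42] [-0.25  0.14  0.06]
False 19.25 [ 0.5082 -0.0617  0.0374] [-0.76 -0.67 -3.27] [-0.26  0.15  0.01]
```

```bash
python3 - <<'E'
from h import *
for y in np.arange(-.056,-.009,.006):
    if step(y): break
w=robot.grab_frame("wrist"); t=robot.grab_frame("top"); im=t[...,::-1].copy(); cv2.imwrite("pics/top7.png",im)
cv2.imwrite("pics/both7.png",cv2.vconcat([cv2.resize(im[190:250,130:300],None,fx=3,fy=3,interpolation=2),cv2.resize(w[...,::-1].copy(),(510,382))]))
E
```

```text
False 19.7 [ 0.5079 -0.0556  0.0374] [ 0.12  0.12 -2.89] [-0.09  0.05  0.01]
False 20.15 [ 0.5076 -0.0496  0.0374] [ 0.1   0.1  -2.62] [-0.07  0.04  0.03]
False 20.6 [ 0.5072 -0.0436  0.0374] [-0.21 -0.64 -3.98] [-0.01  0.06 -0.04]
False 21.05 [ 0.5069 -0.0376  0.0374] [-0.58  0.44 -3.02] [-0.06  0.04  0.07]
False 21.5 [ 0.5066 -0.0316  0.0374] [ 0.08  0.43 -2.43] [-0.02  0.03  0.02]
False 21.95 [ 0.5066 -0.0256  0.0374] [-0.04 -1.1  -2.38] [-0.07  0.09 -0.03]
False 22.4 [ 0.5067 -0.0196  0.0374] [ 0.74  0.64 -3.1 ] [-0.06  0.09  0.06]
False 22.85 [ 0.5067 -0.0136  0.0374] [ 0.19 -0.52 -2.94] [-0.04  0.03 -0.01]
```

View pics/both7.png

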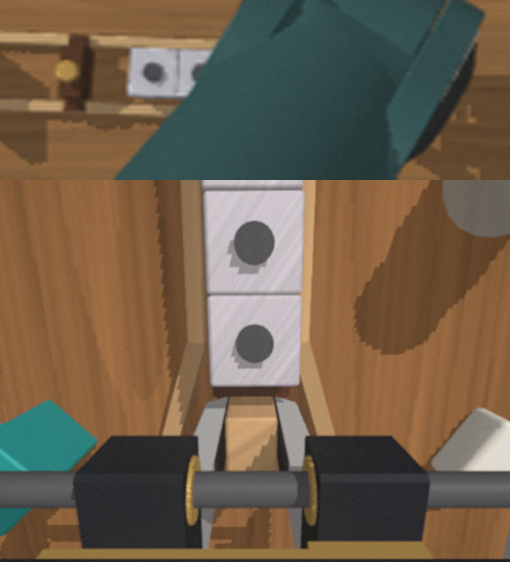

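The row is straight and square between the rails, with tin4 entering the throat and forces low. Next I'll feel for the stop.

```bash
python3 - <<'E'
from h import *
y=-.0136
while y<.036:
    y+=.004
    if step(y,.010,4): break
robot.pause(.2)
for k in range(3):
    s=robot.get_state(); print(s["ee_pos"].round(5),s["force"].round(2),s["moment"].round(2)); robot.pause(.05)
E
```

```text
False 23.54 [ 0.5068 -0.0095  0.0374] [-0.26 -2.11 -3.32] [-0.57  0.04  0.06]
False 24.09 [ 0.5069 -0.0053  0.0374] [ 1.56 -0.72 -1.68] [-0.43 -0.01 -0.01]
False 24.64 [ 0.5069 -0.0014  0.0374] [ 0.49 -1.42 -2.18] [-0.46 -0.03  0.01]
False 25.19 [0.507  0.0026 0.0374] [-0.24 -0.96 -3.21] [-0.44 -0.01 -0.03]
False 25.74 [0.507  0.0066 0.0374] [ 0.08 -1.82 -0.68] [-0.48  0.01  0.03]
False 26.29 [0.507  0.0106 0.0374] [ 0.9  -1.89 -1.65] [-0.53  0.02  0.01]
False 26.84 [0.5071 0.0146 0.0374] [ 1.   -2.53 -1.16] [-0.52 -0.03  0.05]
False 27.39 [0.5071 0.0186 0.0374] [ 0.79 -2.   -2.24] [-0.57  0.01  0.03]
False 27.94 [0.5072 0.0226 0.0374] [ 0.15 -1.82 -1.81] [-0.58 -0.02  0.02]
False 28.49 [0.5072 0.0266 0.0374] [ 0.56 -2.13 -1.45] [-0.55  0.01  0.02]
True 28.82 [0.5069 0.0284 0.0372] [ 1.   -1.37 -2.28] [-0.43 -0.13 -0.02]
[0.50664 0.02822 0.03692] [ 0.93  0.02 -2.58] [-0.07 -0.02 -0.05]
[0.50667 0.02816 0.03694] [-0.86 -0.83 -3.14] [-0.06  0.06 -0.01]
[0.50667 0.02808 0.03693] [-0.46 -0.19 -2.25] [-0.14  0.03  0.02]
```

```bash
python3 - <<'E'
from h import *
y=.0282; 
for k in range(40):
    y+=.0003
    robot.move_linear(path(y),velocity=.006,frame=FB); 
    f=[];mm=[]
    for i in range(4):
        s=robot.get_state(); f.append(s["force"]); mm.append(s["moment"]); robot.pause(.02)
    f=np.mean(f,0); mm=np.mean(mm,0); print(round(s["time"],2),round(y,4),s["ee_pos"].round(5),f.round(2),mm.round(2))
    if f[1]<-11.3 or mm[0]<-2.9: break
for i in range(5):
    robot.pause(.1); s=robot.get_state(); print(s["force"].round(2),s["moment"].round(2))
E
```

```text
29.51 0.0285 [0.50716 0.02834 0.03737] [-0.25 -2.24 -3.61] [-0.58  0.17  0.03]
29.82 0.0288 [0.50715 0.0284  0.03739] [-1.15 -5.45 -3.15] [-1.3   0.24  0.02]
30.14 0.0291 [0.50717 0.02842 0.0374 ] [-1.24 -6.74 -2.68] [-1.67  0.28  0.04]
30.46 0.0294 [0.50716 0.02847 0.03741] [-1.3  -8.06 -2.76] [-2.05  0.33  0.04]
30.77 0.0297 [0.50718 0.02847 0.03744] [-1.25 -9.61 -2.44] [-2.45  0.33  0.02]
31.09 0.03 [0.50717 0.0285  0.03744] [ -1.07 -10.94  -2.87] [-2.8   0.37  0.06]
31.41 0.0303 [0.50717 0.02854 0.03744] [ -1.38 -12.42  -2.05] [-3.15  0.4   0.05]
[ -1.74 -12.38  -2.45] [-3.18  0.4   0.08]
[ -1.77 -12.02  -2.28] [-3.16  0.33  0.14]
[ -1.41 -12.37  -2.2 ] [-3.13  0.4   0.03]
[ -2.27 -12.39  -2.55] [-3.12  0.35  0.06]
[ -1.65 -13.12  -2.21] [-3.17  0.38  0.09]
```

The row was held at about 12.4 N. I'll relax, set the block down, let go and retreat straight up.

```bash
python3 - <<'E'
from h import *
robot.move_linear(path(.0286),velocity=.005,frame=FB)
robot.move_linear(path(.0286,.0366),velocity=.005,frame=FB); robot.pause(.2)
s=robot.get_state(); print(s["time"],s["ee_pos"].round(4),s["force"].round(2),s["moment"].round(2))
robot.gripper_to(.06); robot.pause(.2)
p=robot.get_state()["ee_pos"]
robot.move_linear([p[0],p[1],.07],velocity=.04); robot.move_linear([p[0],p[1]-.03,.22],velocity=.1)
s=robot.get_state(); print(s["time"],s["force"].round(2))
I=robot.camera_info("wrist"); w=robot.grab_frame("wrist")[...,::-1].copy(); np.save("w8.npy",I,allow_pickle=True)
sd=robot.grab_frame("side")[...,::-1].copy()
cv2.imwrite("pics/wrist8.png",w); cv2.imwrite("pics/both8.png",cv2.hconcat([cv2.resize(w,(400,300)),cv2.resize(sd[120:300,120:360],(400,300))]))
E
```

```text
32.925 [0.5074 0.0284 0.0367] [-0.48 -5.22 -2.14] [-1.38  0.16 -0.  ]
36.525 [0.64 0.04 1.07]
```

View pics/both8.png

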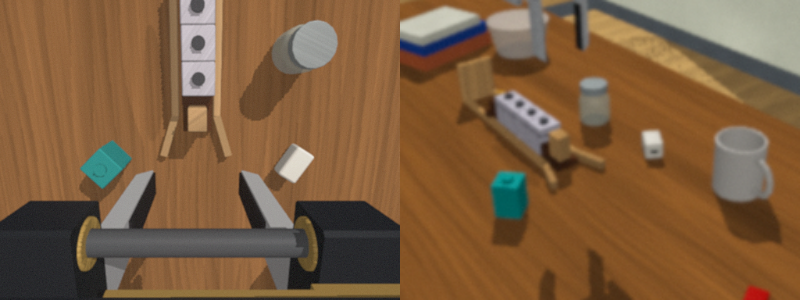

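The picture shows four closed tins between the rails and the block standing square behind tin4; the mug, jar and charger look undisturbed. I'll do a quick numeric check of the spacing before handing in.

```bash
python3 - <<'E'
from h import *
I=np.load("w8.npy",allow_pickle=True).item(); t=cv2.imread("pics/wrist8.png"); f=t.astype(int)
B,G,R=f[...,0],f[...,1],f[...,2]
m=((R>150)&(G>110)&(R-B>40)).astype(np.uint8); n,l,s,c=cv2.connectedComponentsWithStats(m); k=l[152,252]; P=onplane(I,[c[k]],.055)[0]; print("post",s[k],P)
g=cv2.cvtColor(t,6); C=[P]
for u,v in ((253,101),(253,55),(253,8)):
    y0=max(v-13,0); b=(g[y0:v+13,u-15:u+15]<90).astype(np.uint8); n,l,s,c=cv2.connectedComponentsWithStats(b); k=1+s[1:,4].argmax()
    C.append(onplane(I,[c[k]+(u-15,y0)],.058)[0])
C=np.array(C); print(C.round(4),"gaps",np.linalg.norm(np.diff(C[:,:2],axis=0),axis=1),"bay y",(C[:,0]-.5069-.01173*C[:,1]).round(4),"bay x",C[:,1]-.0235)
E
```

```text
post [241 137  24  31 736] [0.50696127 0.02601218 0.055     ]
[[0.507  0.026  0.055 ]
 [0.5083 0.0736 0.058 ]
 [0.5084 0.1132 0.058 ]
 [0.5081 0.152  0.058 ]] gaps [0.04760194 0.03964349 0.03875178] bay y [-0.0002  0.0005  0.0002 -0.0006] bay x [0.00251218 0.0500961  0.08973941 0.12849024]
```

```bash
python3 -c "
from rig import robot
print(robot.sign_off(), robot.get_state()['time'])"
```

```text
the job is handed in; nothing more can be done
the job is handed in; nothing more can be done
```

The job is handed in, with no verdict shown: the closed row of four tins was pressed against the stop (about 194 mm past the throat) at about 12.4 N, the block was left standing square behind tin4, and the mug, jar and charger looked undisturbed.

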